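# Hang the hook-on cup on the offcut bin's notched rail

### The arm

A 6-joint arm with a two-finger parallel gripper is mounted at the origin on a cart in front of the work surface, level with it; the furniture and walls round the work are solid. World frame = base frame: x ahead of the robot, y to its left, z up, the work surface at z = 0. Lengths are in mm, angles in rad, forces in N, time in s.
With the tool pointing down it reaches from about 275 to 1000 mm from the base axis. Payload 8.4 kg.
Tool frame: the origin (TCP) lies between the finger pads; the fingertips stand 11 mm ahead of it and the grasp point (between the pads) lies 8 mm behind it; z points along the fingers, y is the direction in which the jaws open and shut (so a half turn about z gives the same grasp; the last joint's range is limited). The gripper opens to 85 mm and grips with 20 to 120 N. Pads are 22 mm wide; open, the fingers measure 114 mm over their backs; the gripper's body (76 mm by 85 mm) begins 54 mm behind the grasp point. The pads swing forward as they close: fully open they stand 13 mm farther back than shut.
Start: joints at [-1.271, 0.353, 1.633, -0, 1.155, -0.002], TCP at [185.773, -596.755, 242.281] pointing down, gripper open.
Joint ranges: [-2.63, 2.63], [-0.92, 2.1], [0.06, 2.66], [-1.3, 4.44], [0, 2.69], [-3.02, 3.02]. Speed limits (rad/s): [2.22, 2.22, 2.79, 3.14, 3.14, 3.14].

### API

Orientations are given as [roll, pitch, yaw] about the fixed x, y, z axes, in that order (R = Rz(yaw) Ry(pitch) Rx(roll)).
In Python, from rig import r, eyes gives the robot as it stands. The module is installed in compiled form; this text tells all that it offers.
- The arm moves only by the tool servo_tool, never from a script. Its argument "rows" is a list of rows, each a list of 3 entries, a list of its own where there are three numbers: the shift along the world's x, y, z in cm, then the turn about the world's z in rad, then the finger opening in cm, from 0 to 8.54. A call has 1 to 5 rows; each row shifts and turns the commanded pose from where the row before left it; what a row does not reach is not made up. A row lasts 1/12 s, in which the tool goes at most 41.7 mm and 7.16 degrees, less where a joint would pass 70% of its speed; a pose out of reach is approached as far as the arm can. A call is refused whole if a number of a shift passes 4.17 or a number of a turn 0.125, either way. A call with a gripper value outside its range is refused whole. The fingers move at their own pace and stop on an object; "squeeze" is the grip in N (left out, the last holds). Time passes only in rows, so rows that do not move let the fingers close. It gives the time, the measured TCP pose, the force and the opening at its end, in the units of the state.
- r.sense(): the state, without advancing time (a new reading comes with each control period).
- eyes.grab_frame(name): name is "scene" or "top"; returns a dict with "frame" (384x512x3 uint8, red, green, blue), "depth" (384x512 float32, mm along the optical axis (not along the pixel's ray), 0 where there is no reading), "vertical_fov" (degrees; the focal length in pixels is half the picture's height over the tangent of half this angle, whatever the lens; pixels are square), "cx", "cy" (the principal point, pixels), "camera_from_world" (4x4, takes a point from world to camera coordinates). Camera axes: x right, y down, z forward; pixel columns grow to the right and rows downward; lengths in mm; the calibration is good to about 2 mm. A picture is of the moment at which its call begins.
- r.sign_off(): hands the job in, once; it reports no verdict.
The state is a dict: "clock": time; "qpos": joint angles; "qvel": joint speeds; "joint_efforts": joint torques, N m; "eef_pos": TCP position; "tcp_rot": TCP orientation; "contact_force": force on the tool from outside, world axes, zero at the start; "wrist_torque": the same for the moment, N m; "opening": opening from 0.0 (shut) to 1.0 (fully open).
Only numpy, scipy, OpenCV 4.12 (cv2) and the standard library are available. Lean on these libraries where they do the work, as an engineer would, in place of code of your own. Each camera call takes 0.05 s, during which the arm holds its last target.

### The job

Pick the small hook-on cup up by the tab on its hook and hang it by that hook over the raised rail on the front rim of the plywood offcut bin, outside the bin. The rail has one notch, which must be found: slide the cup gently along the rail until the pin under its hook drops into the notch and the hook sits fully down on the rail, then let go so that the cup hangs there by itself. Only press lightly on the bin, and leave the glass, the wax tin and the sanding block where they are.

Things in the scene. Friction and masses are not known exactly. Their poses are not given: they have to be found in the camera images.
- cup: Hook-on cup, loose, 110-225 g, upright. Origin: centre of its underside; z up, +x to the hook. Aluminium box 50 (x) x 64 x 70 high; strap up its +x wall (outer face x=25 mm) to a 40-wide hook: bridge x 21..40, underside z=108, top z=112; 4-thick tongue hangs on the far side to z=84, then a flared lip to z=74. Throat between strap and tongue: x 25..36, open below. Mass centre about x=12, z=54.
- cup_tab (a point): Grasp centre on the upright wooden lifting tab on top of the cup's hook, at (30.5, 0, 138) mm in the cup's frame, axes as the cup. The tab is 12 mm thick along x, 24 wide along y and stands from z=112 to 152 mm, so 14 mm above and 26 mm below this point.
- cup_pin (a point): Centre of the steel cross-pin in the hook's throat, right under the bridge, at (30.5, 0, 103) mm in the cup's frame, axes as the cup. Round, 10 mm in diameter, along x from strap to tongue. On the rail's top edge its centre is 5 mm above that edge; home in the notch, with the bridge resting on the rail, 5 mm below it (a drop of 10 mm).
- bin: Open plywood bin 160 (x) x 240 (y) x 116 mm high, walls 6 mm, screwed to the bench. Origin: centre of its underside, z up; front wall (x -80 to -74 mm) faces -x, to the robot. On that wall, in its plane, stands a steel rail, also 6 mm thick, 170 mm long, top edge at z=140 mm. Lugs on its inner face end 23 mm below its top. The hung cup's +x points along the bin's +x.
- rim_mid (a point): Point on the line of the rail's top edge, half-way along the wall (not the rail), at (-77, 0, 140) mm in the bin's frame, axes as the bin; the rail runs along y. The one notch, in the rail's middle, is 14 mm wide and 14 deep, open above. The rail is clamped rigidly with its notch anywhere from y=-35 to +35 mm from this point; where is not reported: see it or feel for it.
- tea_glass_mid (a point): Bystander: centre of a clear drinking glass with a pale drink, 85 mm across, 90 mm high, standing upright on the bench.
- wax_tin_mid (a point): Bystander: centre of a small round open tin of wax, 61 mm across, 18 mm high, on the bench.
- sanding_block_mid (a point): Bystander: centre of a wooden sanding block, about 93 x 87 x 34 mm, on the bench.

How it is judged:
By the outcome, as a careful person would: the job done as asked, in the order asked, and still so for the second after the job is handed in, with the robot touching nothing.
It also fails if it takes over 70 s, if anything falls off the work surface, if the arm or the gripper's body presses on something with over 40 N, if the wrist force passes 120 N, or if a joint passes its speed limit or range.

## Working session

There is one attempt and no reset: what is moved stays moved. The work goes in short steps, Python scripts to look and compute and a tool call to move; the robot and the scene stay as the last step left them, time stands still between calls to the robot, and variables do not carry over. Pictures are saved under pics/ and viewed, and the job is handed in when it is done.

Besides the shell and the picture viewer there is one more tool, called after ">>>" in YAML: its name, and indented under it one key for each argument. servo_tool: Moves the arm, as the interface text tells. Its arguments: {"type":"object","properties":{"rows":{"type":"array"},"squeeze":{"type":"number"}},"required":["rows"]}

```bash
mkdir -p pics
cat > h.py <<'E'
import numpy as np, cv2
from rig import r, eyes
def grab(n):
    d=eyes.grab_frame(n); H=d["frame"].shape[0]; d["f"]=H/2/np.tan(np.radians(d["vertical_fov"])/2); d["wfc"]=np.linalg.inv(d["camera_from_world"]); return d
def pts(d):
    z=d["depth"].astype(float); v,u=np.mgrid[:z.shape[0],:z.shape[1]]
    P=np.stack([(u-d["cx"])/d["f"]*z,(v-d["cy"])/d["f"]*z,z,np.ones_like(z)],-1)
    W=(P@d["wfc"].T)[...,:3]; W[z==0]=np.nan; return W
def ray(d,u,v,z):
    c=d["wfc"][:3,3]; k=d["wfc"][:3,:3]@np.array([(u-d["cx"])/d["f"],(v-d["cy"])/d["f"],1]); return c+k*(z-c[2])/k[2]
def proj(d,p):
    c=(d["camera_from_world"]@np.append(p,1))[:3]; return np.array([d["cx"]+d["f"]*c[0]/c[2], d["cy"]+d["f"]*c[1]/c[2]])
def save(d,name,crop=None,k=1):
    im=d["frame"][...,::-1]
    if crop: a,b,c,e=crop; im=im[b:e,a:c]
    cv2.imwrite("pics/"+name,cv2.resize(im,None,fx=k,fy=k,interpolation=cv2.INTER_CUBIC))
E
python3 - <<'E'
from h import *
for n in("scene","top"):
    d=grab(n); save(d,n+"0.png",None,1.5); print(n,d["f"],d["cx"],d["cy"],d["wfc"].round(3).tolist())
    W=pts(d); np.savez("/tmp/%s0.npz"%n,W=W)
s=r.sense(); print(s)
E
```

```text
scene 481.96506476411076 252.9337228986112 189.27111195953543 [[-0.702, -0.526, 0.48, -149.018], [-0.712, 0.523, -0.469, 741.534], [-0.004, -0.671, -0.742, 1140.918], [0.0, 0.0, 0.0, 1.0]]
top 410.42266167241706 242.5389195685802 186.56896832402558 [[-0.023, -0.993, 0.119, 413.265], [-1.0, 0.024, 0.005, 103.715], [-0.008, -0.118, -0.993, 1062.993], [0.0, 0.0, 0.0, 1.0]]
{'clock': 0.1, 'qpos': array([-1.27137506e+00,  3.53566980e-01,  1.63406610e+00,  1.53144285e-05,
        1.15522991e+00, -2.38471050e-03]), 'qvel': array([-0.00094195, -0.00051737, -0.00146154,  0.00197297, -0.00141776,
       -0.00052855]), 'joint_efforts': array([-1.37969051e-03, -6.06356192e+01, -3.42821610e+01,  1.60257684e-06,
        4.04766732e-03, -1.76688820e-05]), 'eef_pos': array([ 185.66583597, -596.33879341,  241.64148431]), 'tcp_rot': array([-3.14032235e+00, -1.70324739e-05,  3.01799771e-01]), 'contact_force': array([-0.1656889 ,  0.25253753,  0.28913853]), 'wrist_torque': array([-0.03868974,  0.03371406, -0.0375347 ]), 'opening': 1.000912932001634}
```

View pics/scene0.png

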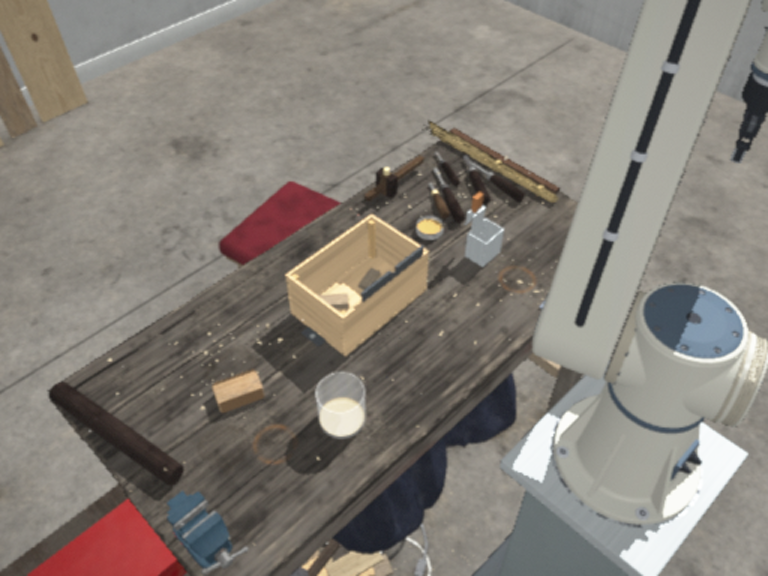

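View pics/top0.png

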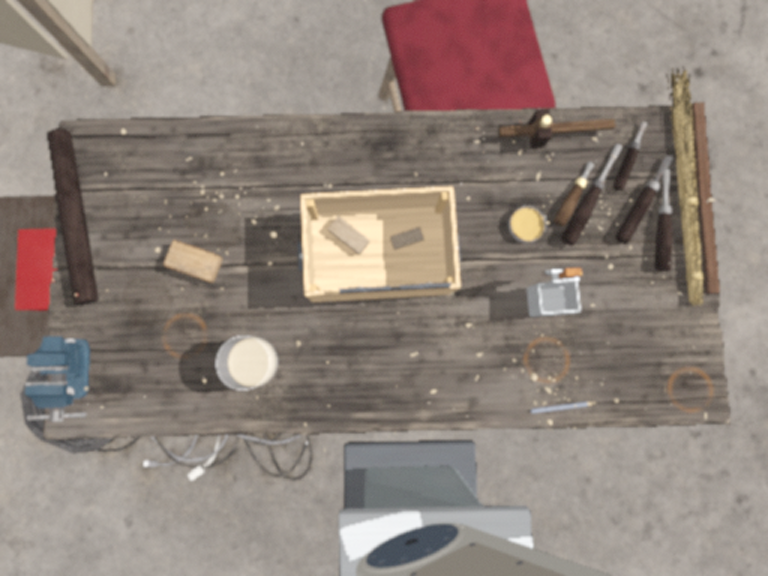

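The scene view (1.5x) shows the bin around (358,282) with its dark rail at (392,272), and the cup at (485,242) with its orange tab at (477,202). The glass is at (340,405), the tin at (430,228) and the block at (238,392). In the top view the cup is at (558,297) with its tab at (572,272), and the rail runs along (340–448,289). Next I'll zoom in on the cup and the rail.

Run:
```python
from h import *
a=grab("scene");b=grab("top")
save(a,"s1.png",(185,110,345,240),5); save(b,"t1.png",(195,120,405,220),3.8)
np.savez("/tmp/f.npz",a=a["frame"],b=b["frame"])
for n,d in(("s",a),("t",b)):
    im=d["frame"].astype(int); hsv=cv2.cvtColor(d["frame"],cv2.COLOR_RGB2HSV); W=pts(d)
    m=((hsv[...,0]>5)&(hsv[...,0]<16)&(hsv[...,1]>140)&(hsv[...,2]>140)).astype(np.uint8)
    k,l,st,c=cv2.connectedComponentsWithStats(m)
    for i in range(1,k):
        if st[i,4]>15: print(n,st[i],c[i],np.nanmedian(W[l==i],0))
    # rail pts / bin pts by height
    for lo,hi in((132,150),(108,122)):
        mm=(W[...,2]>lo)&(W[...,2]<hi)&(W[...,0]>250)&(W[...,0]<800)
        k,l,st,c=cv2.connectedComponentsWithStats(mm.astype(np.uint8))
        for i in range(1,k):
            if st[i,4]>30: print(n,lo,st[i],np.nanpercentile(W[l==i],[2,50,98],axis=0).round(0).tolist())
```

```text
s 132 [314 129   8   9  31] [[517.0, -214.0, 132.0], [521.0, -193.0, 142.0], [529.0, -187.0, 150.0]]
s 132 [263 164  19  16  73] [[505.0, -18.0, 132.0], [509.0, 24.0, 138.0], [515.0, 56.0, 143.0]]
s 132 [240 180  21  18  84] [[503.0, 72.0, 132.0], [507.0, 110.0, 138.0], [511.0, 148.0, 143.0]]
s 108 [311 137  12   8  50] [[513.0, -218.0, 109.0], [520.0, -194.0, 112.0], [531.0, -181.0, 122.0]]
s 108 [190 143  95  71 665] [[503.0, -34.0, 108.0], [589.0, 104.0, 114.0], [666.0, 205.0, 121.0]]
t 132 [266 188  35   5 105] [[510.0, -20.0, 133.0], [513.0, 17.0, 141.0], [517.0, 56.0, 144.0]]
t 132 [226 190  34   5  98] [[507.0, 72.0, 136.0], [511.0, 110.0, 141.0], [514.0, 146.0, 144.0]]
t 108 [201 124 106  73 870] [[508.0, -36.0, 109.0], [640.0, 101.0, 116.0], [670.0, 204.0, 120.0]]
t 108 [367 180  19   8  70] [[518.0, -223.0, 109.0], [523.0, -192.0, 112.0], [535.0, -183.0, 119.0]]
```

View pics/s1.png

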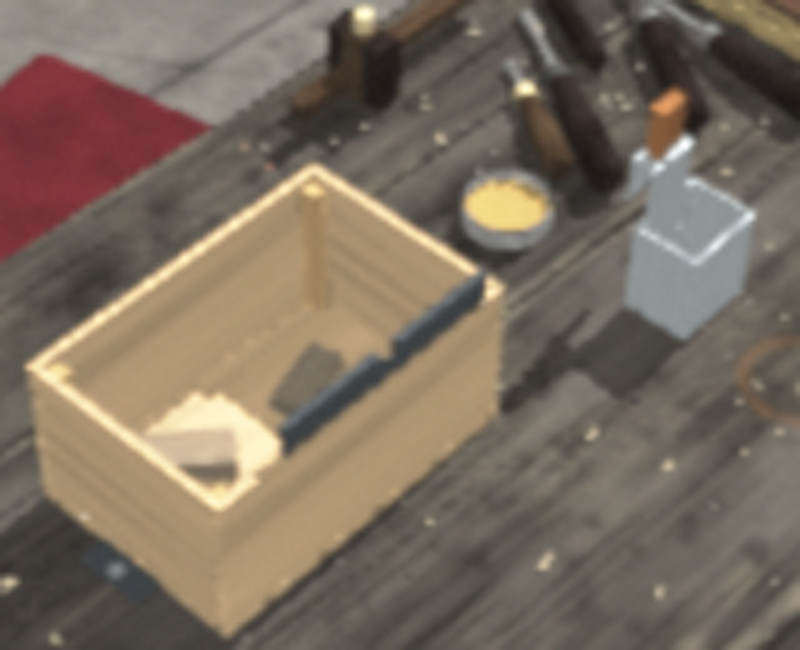

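View pics/t1.png

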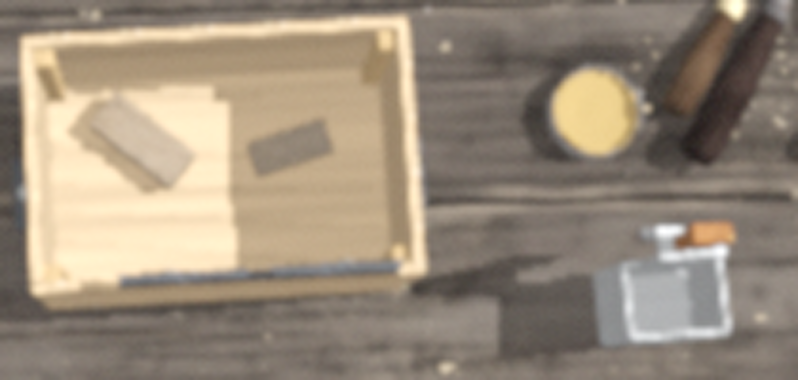

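The notch shows as a gap in the rail at s1 (380,350) and t1 (268,273), which is about y=64. The cup's hook faces the bin's +x side, with a small yaw. Next I'll fit the rail line, the notch and the cup pose.

Run:
```python
from h import *
for n in("scene","top"):
    d=grab(n); W=pts(d); hsv=cv2.cvtColor(d["frame"],cv2.COLOR_RGB2HSV)
    # rail
    m=(W[...,2]>131)&(W[...,2]<150)&(W[...,0]>480)&(W[...,0]<540)&(W[...,1]>-40)&(W[...,1]<170)
    P=W[m]; p=np.polyfit(P[:,1],P[:,0],1); print(n,"rail x at y=64",np.polyval(p,64),"yaw",-np.arctan(p[0]), "ymin/max",np.sort(P[:,1])[[0,1,2,-3,-2,-1]].round(1),"top z",np.percentile(P[:,2],[50,90,98]))
    for lo in range(46,82,3): 
        q=P[(P[:,1]>=lo)&(P[:,1]<lo+3)]; print((lo,len(q),q[:,2].max().round() if len(q) else 0),end=" ")
    print()
    # bin rim
    m=(W[...,2]>111)&(W[...,2]<121)&(W[...,0]>480)&(W[...,1]>-60)
    rct=cv2.minAreaRect(W[m][:,:2].astype(np.float32)); print("bin",rct)
    # tab
    h=hsv.astype(int); R=(slice(110,215),slice(290,400))
    mt=np.zeros(m.shape,bool); mt[R]=((h[...,0]>5)&(h[...,0]<15)&(h[...,1]>130))[R]&(W[R][...,2]>90)
    v,u=np.nonzero(mt); print("tab px",len(u),u.min(),u.max(),v.min(),v.max()); Q=W[mt]; print(np.percentile(Q,[2,50,98],axis=0).round(1).tolist())
    T=Q[Q[:,2]>148]; print("tab top",len(T),T.mean(0), cv2.minAreaRect(T[:,:2].astype(np.float32)) if len(T)>3 else 0)
    # cup
    m=(W[...,0]>420)&(W[...,0]<560)&(W[...,1]>-270)&(W[...,1]<-140)
    for lo,hi in((64,75),(20,62),(104,116),):
        mm=m&(W[...,2]>lo)&(W[...,2]<hi); C=W[mm]; print(lo,len(C),cv2.minAreaRect(C[:,:2].astype(np.float32)),np.percentile(C,[2,98],axis=0).round(0).tolist())
```

```text
scene rail x at y=64 508.2897776486262 yaw 0.02720744400856751 ymin/max [-22.7 -19.4 -18.6 148.5 149.2 149.5] top z [138.04258462 141.04234782 143.36579461]
(46, 4, np.float64(141.0)) (49, 4, np.float64(143.0)) (52, 3, np.float64(140.0)) (55, 2, np.float64(139.0)) (58, 2, np.float64(142.0)) (61, 0, 0) (64, 0, 0) (67, 1, np.float64(138.0)) (70, 2, np.float64(140.0)) (73, 3, np.float64(139.0)) (76, 4, np.float64(141.0)) (79, 3, np.float64(140.0)) 
bin ((585.2499389648438, 85.33193969726562), (164.19093322753906, 244.69552612304688), 1.4022421836853027)
tab px 52 315 321 128 140
[[517.7, -212.9, 125.2], [520.4, -196.8, 146.7], [528.8, -188.1, 156.8]]
tab top 25 [ 522.68370348 -200.5614048   151.56978186] ((522.9603271484375, -200.57073974609375), (12.93375301361084, 27.023847579956055), 12.20964527130127)
64 90 ((492.68829345703125, -202.2071533203125), (52.85203170776367, 68.45087432861328), 5.911368370056152) [[468.0, -236.0, 64.0], [518.0, -169.0, 74.0]]
20 325 ((470.7212219238281, -203.62448120117188), (99.34921264648438, 71.6533203125), 0.5902711153030396) [[468.0, -236.0, 21.0], [
[... 612 characters left out ...]
625, 83.53573608398438), (160.6656036376953, 240.4547119140625), 1.571266531944275)
tab px 6 374 377 182 183
[[522.9, -191.5, 132.1], [524.8, -191.3, 146.9], [525.9, -191.0, 153.3]]
tab top 2 [ 523.93857831 -191.375746    153.08890634] 0
64 122 ((506.841064453125, -203.77468872070312), (69.25507354736328, 65.1705551147461), 3.1458683013916016) [[472.0, -237.0, 64.0], [520.0, -172.0, 74.0]]
20 242 ((473.3827819824219, -204.677734375), (97.93701171875, 63.56147003173828), 3.146393060684204) [[471.0, -235.0, 21.0], [520.0, -172.0, 62.0]]
104 63 ((527.4840698242188, -202.9984130859375), (19.251693725585938, 41.214969635009766), 2.8529086112976074) [[517.0, -223.0, 106.0], [535.0, -183.0, 115.0]]
```

>>> servo_tool:
  rows:
    - [[2.4, 2.8, 0], 0.095, 6]
    - [[2.4, 2.8, 0], 0.095, 6]
    - [[2.4, 2.8, 0], 0.095, 6]
    - [[2.4, 2.8, 0], 0.095, 6]
    - [[2.4, 2.8, 0], 0.095, 6]
  squeeze: 50

```text
clock: 0.72
eef_pos: [306.5, -455.4, 242.3]
tcp_rot: [3.141, -0.0, 0.781]
contact_force: [1.0, -0.1, -0.2]
opening: 0.699
```

>>> servo_tool:
  rows:
    - [[2.4, 2.8, 0], 0.095, 6]
    - [[2.4, 2.8, 0], 0.095, 6]
    - [[2.4, 2.8, 0], 0.095, 6]
    - [[2.4, 2.8, 0], 0.095, 6]
    - [[2.4, 2.8, 0], 0.095, 6]

```text
clock: 1.13
eef_pos: [426.7, -315.2, 242.5]
tcp_rot: [3.141, 0.0, 1.256]
contact_force: [-0.1, -1.0, -0.2]
opening: 0.703
```

>>> servo_tool:
  rows:
    - [[2.4, 2.8, 0], 0.095, 6]
    - [[2.4, 2.8, 0], 0.095, 6]
    - [[2.4, 2.8, 0], 0.095, 6]
    - [[2.4, 2.8, 0], 0.085, 6]
    - [[0, 0, 0], 0, 6]

```text
clock: 1.55
eef_pos: [525.4, -200.5, 242.5]
tcp_rot: [3.139, -0.001, 1.63]
contact_force: [-0.4, -1.0, 0.4]
opening: 0.7
```

>>> servo_tool:
  rows:
    - [[0, -0.1, -2.5], -0.01, 6]
    - [[0, 0, -2], 0, 6]
    - [[0, 0, -1], 0, 6]
    - [[0, 0, 0], 0, 6]
    - [[0, 0, 0], 0, 6]

```text
clock: 1.97
eef_pos: [521.5, -205.9, 187.3]
tcp_rot: [-3.141, -0.0, 1.611]
contact_force: [1.2, 0.6, -0.2]
opening: 0.703
```

Run:
```python
from h import *
s=r.sense(); print(s["eef_pos"],s["tcp_rot"],s["contact_force"])
a=grab("scene");save(a,"s2.png",(260,70,400,190),5)
b=grab("top");save(b,"t2.png",(300,140,420,230),6)
```

```text
[ 521.54362078 -205.94460251  187.26977331] [-3.14073637e+00 -3.30842493e-04  1.61140803e+00] [ 1.19824728  0.61732686 -0.2128327 ]
```

View pics/s2.png

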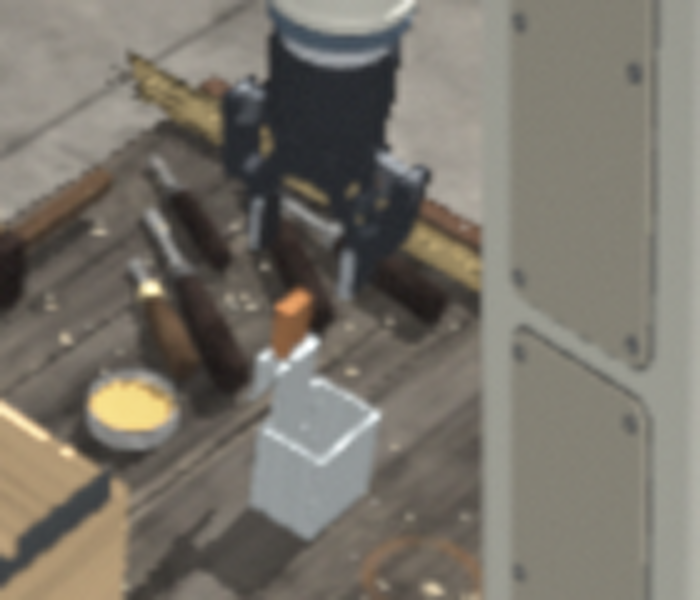

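View pics/t2.png

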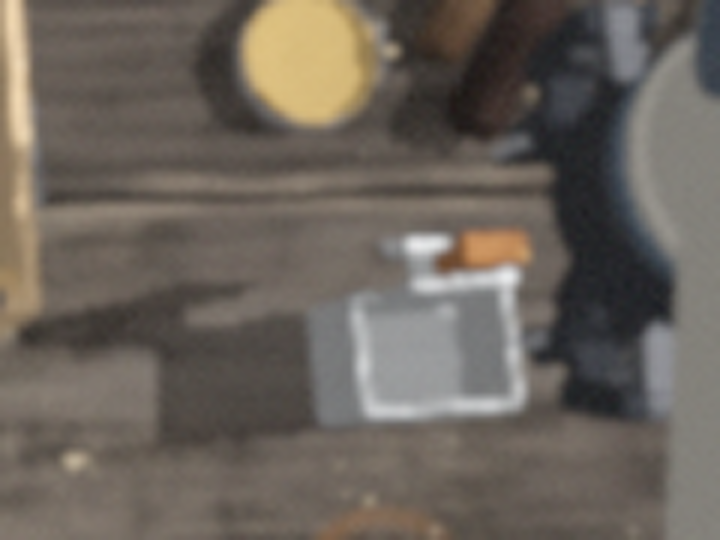

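Run:
```python
from h import *
for n in("scene","top"):
    d=grab(n)
    u0,v0,k=((260,70,5) if n=="scene" else (300,140,6))
    for nm,p in(("tcp",(521.5,-206,187)),("tip+",(521.5+30,-206,178)),("tip-",(491.5,-206,178)),("tabtop",(525,-202,152)),("cup0",(494.5,-203.5,0))):
        q=proj(d,np.array(p,float)); print(n,nm,((q-[u0,v0])*k).round())
    W=pts(d); m=(W[...,2]>150)&(W[...,2]<215)&(W[...,0]>420)&(W[...,0]<620)&(W[...,1]<-150)&(W[...,1]>-260)
    C=W[m]; print(len(C),np.percentile(C,[2,50,98],axis=0).round(0).tolist())
    C=C[C[:,2]<200]; print(len(C),cv2.minAreaRect(C[:,:2].astype(np.float32)),np.percentile(C,[2,50,98],axis=0).round(0).tolist())
```

```text
scene tcp [304. 256.]
scene tip+ [265. 245.]
scene tip- [341. 290.]
scene tabtop [290. 300.]
scene cup0 [305. 495.]
117 [[477.0, -215.0, 151.0], [527.0, -198.0, 198.0], [563.0, -190.0, 213.0]]
67 ((519.2249145507812, -202.1424560546875), (28.70793914794922, 87.30542755126953), 87.70858764648438) [[479.0, -215.0, 151.0], [527.0, -198.0, 191.0], [559.0, -190.0, 200.0]]
top tcp [533. 249.]
top tip+ [519. 170.]
top tip- [530. 335.]
top tabtop [489. 252.]
top cup0 [382. 367.]
113 [[480.0, -213.0, 151.0], [527.0, -198.0, 188.0], [564.0, -192.0, 213.0]]
82 ((523.3704833984375, -202.30685424804688), (22.78664779663086, 85.50446319580078), 86.05397033691406) [[482.0, -214.0, 151.0], [529.0, -200.0, 154.0], [564.0, -192.0, 199.0]]
```

>>> servo_tool:
  rows:
    - [[0.4, 0.3, 0], 0.01, 5]
    - [[0, 0, 0], 0, 4.5]
    - [[0, 0, -1.5], 0, 4.5]
    - [[0, 0, -1.5], 0, 4.5]
    - [[0, 0, 0], 0, 4.5]

```text
clock: 2.58
eef_pos: [524.6, -202.1, 155.3]
tcp_rot: [-3.139, -0.001, 1.622]
contact_force: [-1.6, -0.0, -0.6]
opening: 0.528
```

>>> servo_tool:
  rows:
    - [[0, 0, -1], 0, 4.5]
    - [[0, 0, -1], 0, 4.5]
    - [[0, 0, -0.7], 0, 4.5]
    - [[0, 0, 0], 0, 4.5]
    - [[0, 0, 0], 0, 4.5]

```text
clock: 3.0
eef_pos: [525.5, -202.7, 129.9]
tcp_rot: [-3.141, -0.0, 1.622]
contact_force: [0.3, -0.3, 0.2]
opening: 0.528
```

Run:
```python
from h import *
s=r.sense(); print(s["eef_pos"],s["tcp_rot"],s["contact_force"],s["opening"])
a=grab("scene");save(a,"s3.png",(270,90,370,190),6)
```

```text
[ 525.52717841 -202.67067212  129.89657657] [-3.14073578e+00 -3.84915117e-04  1.62175314e+00] [ 0.28927899 -0.25319363  0.24706403] 0.5284215998718134
```

View pics/s3.png

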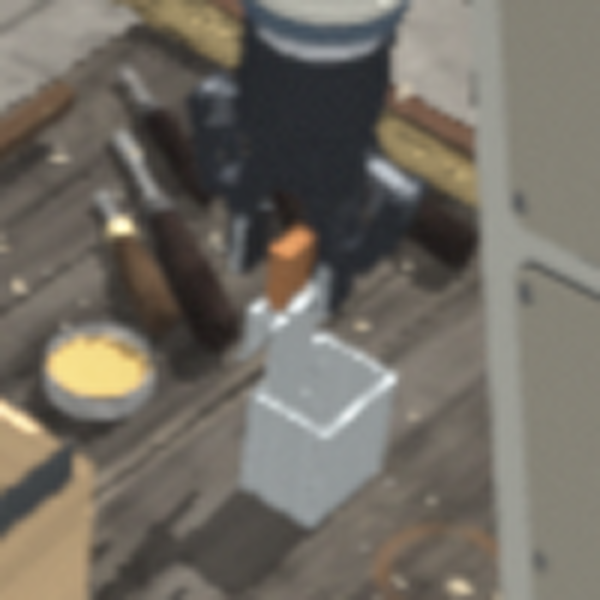

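The tab at (292,265) sits midway between the fingers at (240,245) and (340,290), so I'm closing the gripper.

>>> servo_tool:
  rows:
    - [[0, 0, 0], 0, 2.5]
    - [[0, 0, 0], 0, 1.5]
    - [[0, 0, 0], 0, 0.8]
    - [[0, 0, 0], 0, 0.5]
    - [[0, 0, 0], 0, 0.5]
  squeeze: 50

```text
clock: 3.47
eef_pos: [526.2, -202.9, 130.7]
tcp_rot: [3.141, 0.0, 1.622]
contact_force: [-0.4, 0.5, 2.8]
opening: 0.132
```

>>> servo_tool:
  rows:
    - [[0, 0, 0], 0, 0.5]
    - [[0, 0, 0], 0, 0.5]
    - [[0, 0, 0], 0, 0.5]
    - [[0, 0, 0.5], 0, 0.5]
    - [[0, 0, 0], 0, 0.5]

```text
clock: 3.88
eef_pos: [525.5, -202.7, 135.6]
tcp_rot: [-3.141, -0.0, 1.622]
contact_force: [0.6, -0.5, -1.2]
opening: 0.128
```

>>> servo_tool:
  rows:
    - [[0, 0, 0.5], 0, 0.5]
    - [[0, 0, 1], 0, 0.5]
    - [[0, 0, 2], 0, 0.5]
    - [[0, 0, 0], 0, 0.5]
    - [[0, 0, 0], 0, 0.5]

```text
clock: 4.3
eef_pos: [526.5, -203.1, 171.5]
tcp_rot: [3.139, 0.001, 1.622]
contact_force: [-0.3, -0.2, -2.0]
opening: 0.128
```

Run:
```python
from h import *
s=r.sense(); print(s["eef_pos"],s["tcp_rot"],s["contact_force"],s["opening"])
a=grab("scene");save(a,"s4.png",(270,70,370,170),6)
b=grab("top");save(b,"t4.png",(300,140,420,230),6)
```

```text
[ 526.52189775 -203.05451981  171.48792001] [3.13926085e+00 1.04850276e-03 1.62178743e+00] [-0.32902528 -0.18967167 -2.01399885] 0.128322596492452
```

View pics/s4.png

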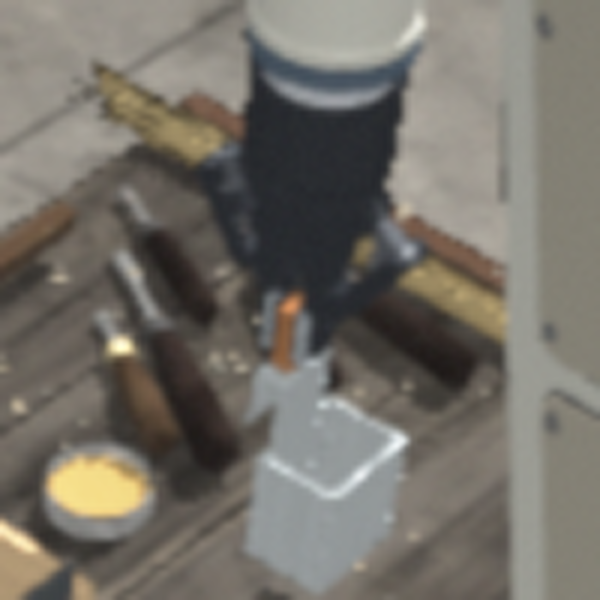

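View pics/t4.png

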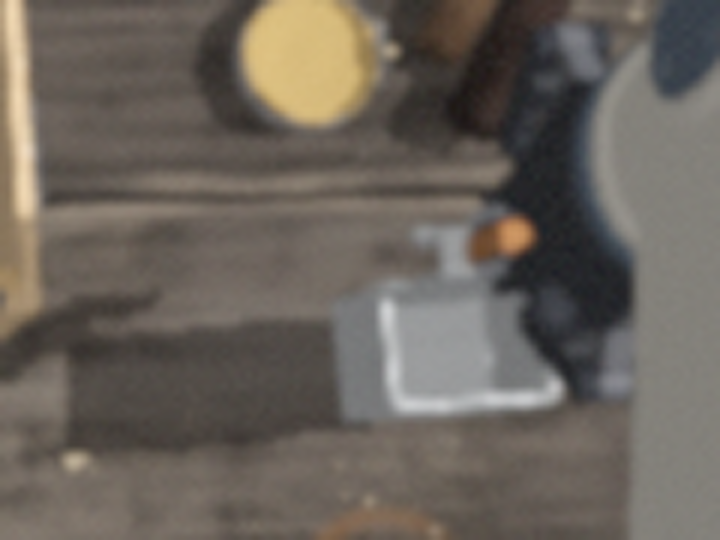

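The tab is held with the cup hanging upright, showing about 2 N of weight. In the top view the tab at (505,237) is clamped between the fingers. Next I'll lift and carry the cup over the rail.

>>> servo_tool:
  rows:
    - [[0, 0, 2], 0, 0.5]
    - [[0, 0, 2.5], 0, 0.5]
    - [[0, 1, 2], 0, 0.5]
    - [[0, 2, 1], -0.013, 0.5]
    - [[0, 3, 0], -0.01, 0.5]

```text
clock: 4.82
eef_pos: [526.8, -143.9, 247.1]
tcp_rot: [3.139, 0.002, 1.596]
contact_force: [1.1, 0.8, -1.3]
opening: 0.133
```

>>> servo_tool:
  rows:
    - [[-0.3, 3.5, 0], 0, 0.5]
    - [[-0.3, 3.5, 0], 0, 0.5]
    - [[-0.3, 3.5, 0], 0, 0.5]
    - [[-0.3, 3.5, 0], 0, 0.5]
    - [[-0.3, 2.5, 0], 0, 0.5]

```text
clock: 5.23
eef_pos: [509.8, 24.6, 244.4]
tcp_rot: [-3.14, -0.001, 1.599]
contact_force: [0.1, 0.3, -1.7]
opening: 0.13
```

>>> servo_tool:
  rows:
    - [[0, 1.3, 0], 0, 0.5]
    - [[0, 0.6, 0], 0, 0.5]
    - [[0, 0, 0], 0, 0.5]
    - [[0, 0, 0], 0, 0.5]
    - [[0, 0, 0], 0, 0.5]

```text
clock: 5.65
eef_pos: [510.8, 40.3, 245.0]
tcp_rot: [-3.141, 0.0, 1.598]
contact_force: [0.5, 0.4, -1.4]
opening: 0.134
```

Run:
```python
from h import *
s=r.sense(); print(s["eef_pos"],s["tcp_rot"],s["contact_force"],s["opening"])
a=grab("scene");save(a,"s5.png",(205,70,325,220),4)
b=grab("top");save(b,"t5.png",(205,130,315,230),6)
```

```text
[510.75577735  40.31055529 244.96162912] [-3.14105431e+00  3.68635230e-04  1.59807820e+00] [ 0.48864323  0.4474081  -1.37193534] 0.1340076494207976
```

View pics/s5.png

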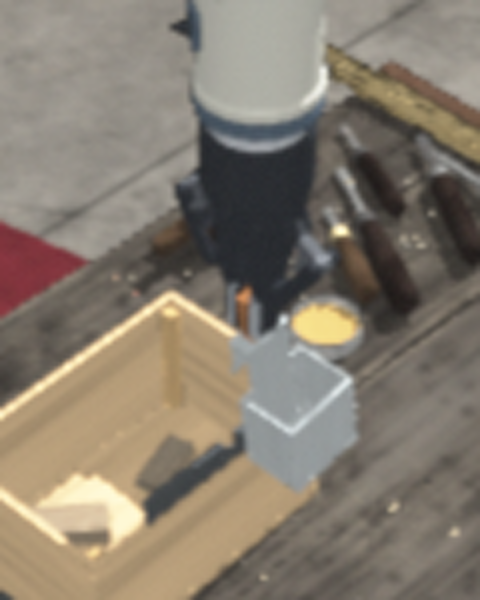

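View pics/t5.png

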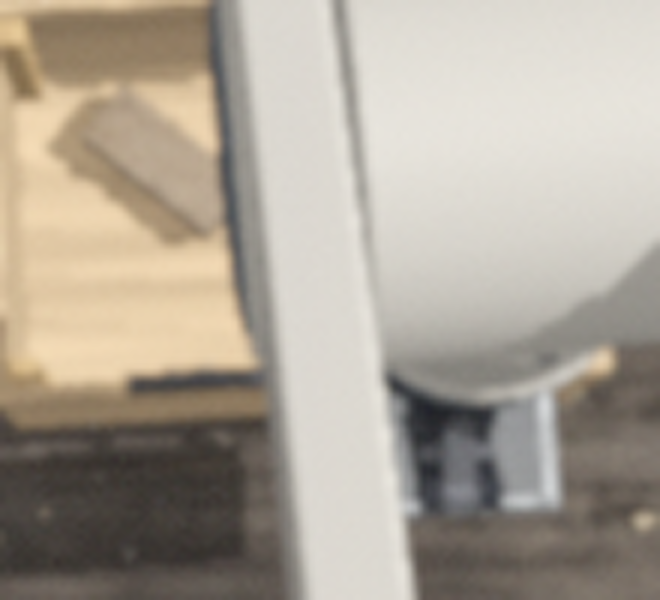

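The scene view shows the cup held outside the bin, with its hook at (250,350) above the rail line. The top view is mostly blocked by the arm. Next I'll measure the held cup in the scene view to find the camera bias.

Run:
```python
from h import *
d=grab("scene"); W=pts(d); t=r.sense()["eef_pos"]; print(t)
m=(W[...,0]>430)&(W[...,0]<540)&(W[...,1]>-20)&(W[...,1]<100)
for lo,hi in((176,192),(125,170),(221,232)):
    C=W[m&(W[...,2]>lo)&(W[...,2]<hi)]
    print(lo,len(C),cv2.minAreaRect(C[:,:2].astype(np.float32)),np.percentile(C,[2,98],axis=0).round(1).tolist())
# wall normals: -y... fit visible planes: x-face (near, -x side) and y-face
C=W[m&(W[...,2]>120)&(W[...,2]<180)]
hsv=cv2.cvtColor(d["frame"],cv2.COLOR_RGB2HSV).astype(int)
mt=m&(hsv[...,0]>4)&(hsv[...,0]<16)&(hsv[...,1]>120)&(W[...,2]>220); Q=W[mt]; print("tab",len(Q),np.percentile(Q,[2,50,98],axis=0).round(1).tolist())
mr=(W[...,2]>132)&(W[...,2]<150)&(W[...,0]>490)&(W[...,0]<525)&(W[...,1]>70)&(W[...,1]<170)
P=W[mr]; p=np.polyfit(P[:,1],P[:,0],1); print("rail",p,np.polyval(p,40),np.polyval(p,64),len(P),P[:,1].min())
```

```text
[510.84120433  40.33786093 245.16544394]
176 161 ((484.828369140625, 27.58905601501465), (68.94326782226562, 69.58480834960938), 86.0773696899414) [[453.3, -4.7, 176.6], [503.6, 61.0, 191.1]]
125 476 ((482.8310241699219, 42.431495666503906), (64.78894805908203, 109.50668334960938), 4.112350940704346) [[453.1, -8.6, 125.3], [510.6, 92.9, 168.6]]
221 44 ((506.8164978027344, 35.36432647705078), (43.16598892211914, 17.349489212036133), 82.6898422241211) [[499.1, 14.7, 221.5], [517.1, 56.0, 231.3]]
tab 15 [[503.2, 41.6, 242.7], [512.1, 48.5, 262.8], [516.5, 53.6, 276.0]]
rail [-3.31927900e-02  5.10699524e+02] 509.37181242267116 508.57518546152505 80 70.32195007142786
```

The hook and box centres differ in y, and in s5 the box's vertical edge (293,430)→(303,487) leans. The cup seems to have swung in the grip, so I'll quantify that.

```bash
cat >> h.py <<'E'
def tilt(d,t,name=None):
    W=pts(d)
    # cup points: window around tool, below tool
    m=(W[...,0]>t[0]-75)&(W[...,0]<t[0]+12)&(W[...,1]>t[1]-75)&(W[...,1]<t[1]+70)&(W[...,2]>t[2]-135)&(W[...,2]<t[2]-15)
    dx=np.gradient(W,axis=1);dy=np.gradient(W,axis=0);N=np.cross(cv2.blur(dx,(3,3)),cv2.blur(dy,(3,3)));N/=np.linalg.norm(N,axis=-1,keepdims=True)
    out={}
    for nm,a in(("-x",(-1,0,0)),("+y",(0,1,0))):
        c=m&(abs(N@np.array(a))>0.93); 
        k,l,st,_=cv2.connectedComponentsWithStats(c.astype(np.uint8))
        if k<2: continue
        i=1+np.argmax(st[1:,4]); P=W[l==i]
        for _ in range(3):
            c0=P.mean(0);n=np.linalg.svd(P-c0,full_matrices=False)[2][2]; e=(P-c0)@n; P=P[abs(e)<2.5*e.std()+.3]
        n*=np.sign(n@np.array(a)); out[nm]=(len(P),c0.round(1),n.round(3),e.std().round(2))
    return out
E
python3 - <<'E'
from h import *
d=grab("scene"); s=r.sense();t=s["eef_pos"]
for k,v in tilt(d,t).items(): print(k,v)
print(s["wrist_torque"]); save(d,"s6.png",(255,130,305,200),8)
E
```

```text
[-0.03253752 -0.02350254 -0.01713156]
```

View pics/s6.png

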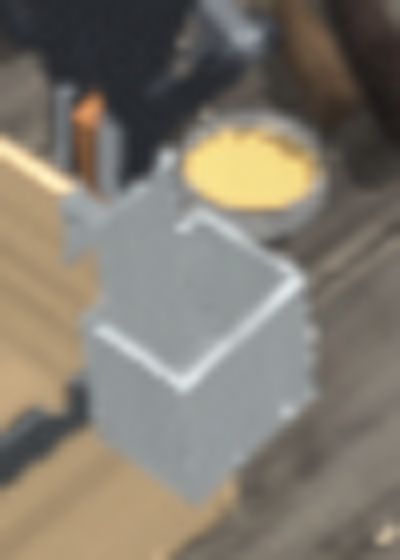

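```bash
cat >> h.py <<'E'
from scipy.optimize import least_squares
from scipy.spatial.transform import Rotation as Ro
TAB=np.array([30.5,0,138.])
def pose(d,t,K,yaw,free=(1,1,0)):
    # K: list of (cup pt, pixel). unknown: tilt about x, y, yaw fixed, translation bias
    g=np.array(t)+[0,0,8]
    def f(q):
        R=Ro.from_euler("xyz",[q[0],q[1],yaw]).as_matrix()
        return np.concatenate([proj(d,g+q[2:5]+R@(np.array(c)-TAB))-p for c,p in K]+[q[2:5]/20, [q[1]*10]])
    s=least_squares(f,np.zeros(5)); return s.x,s.fun
E
python3 - <<'E'
from h import *
d=grab("scene"); t=r.sense()["eef_pos"]
K=[((-25,32,70),(183,387)),((-25,32,0),(196,502)),((25,32,70),(95,328)),((-25,-32,70),(302,278)),((-25,-32,0),(316,395))]
K=[(c,np.array(p)/8+[255-.44,130-.44]) for c,p in K]
x,f=pose(d,t,K,.028); print(x.round(3)); print(f.round(1))
E
```

```text
[ -0.163  -0.012   3.462  -9.794 -10.859]
[ 0.5  0.7  0.5  0.5 -1.7 -1.   0.7 -0.  -0.1 -0.1  0.2 -0.5 -0.5 -0.1]
```

The cup has swung about 0.16 rad about the jaw axis, with its bottom toward −y. I'll set it down on clear bench in front of the bin, let the bench level it, and regrip harder.

>>> servo_tool:
  rows:
    - [[-0.5, 0, 0], 0, 0.5]
    - [[-1.2, 0, 0], 0, 0.5]
    - [[-2, 0, 0], 0, 0.5]
    - [[-2, 0, -0.5], 0, 0.5]
    - [[-1.5, 0, -1.5], 0, 0.5]

```text
clock: 6.32
eef_pos: [437.4, 41.2, 226.4]
tcp_rot: [3.14, -0.0, 1.599]
contact_force: [-0.4, 0.4, -2.0]
opening: 0.133
```

>>> servo_tool:
  rows:
    - [[-1, 0, -2], 0, 0.5]
    - [[-0.3, 0, -2], 0, 0.5]
    - [[0, 0, -1.5], 0, 0.5]
    - [[0, 0, -0.8], 0, 0.5]
    - [[0, 0, -0.4], 0, 0.5]

```text
clock: 6.73
eef_pos: [424.5, 41.1, 157.5]
tcp_rot: [-3.14, 0.0, 1.599]
contact_force: [-0.6, 0.1, -0.9]
opening: 0.13
```

>>> servo_tool:
  rows:
    - [[0, 0, -0.4], 0, 0.5]
    - [[0, 0, -0.4], 0, 0.5]
    - [[0, 0, -0.3], 0, 0.5]
    - [[0, 0, -0.2], 0, 0.5]
    - [[0, 0, 0], 0, 0.5]

```text
clock: 7.15
eef_pos: [425.8, 41.2, 145.2]
tcp_rot: [-3.141, 0.0, 1.599]
contact_force: [-0.7, -0.2, -1.9]
opening: 0.133
```

Run:
```python
from h import *
s=r.sense(); print(s["eef_pos"],s["tcp_rot"],s["contact_force"],s["opening"])
a=grab("scene");save(a,"s7.png",(230,90,330,240),4)
```

```text
[425.79550203  41.23093753 145.17203038] [-3.14148043e+00  1.48604810e-05  1.59877037e+00] [-0.67678583 -0.21580102 -1.8972432 ] 0.13324463784814083
```

View pics/s7.png

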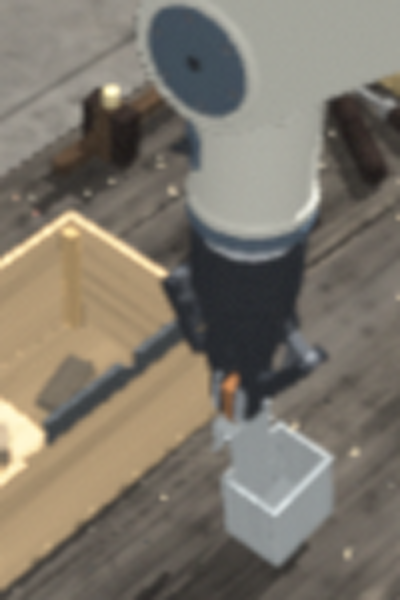

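>>> servo_tool:
  rows:
    - [[0, 0, -0.3], 0, 0.5]
    - [[0, 0, -0.3], 0, 0.5]
    - [[0, 0, -0.2], 0, 0.5]
    - [[0, 0, -0.2], 0, 0.5]
    - [[0, 0, -0.1], 0, 0.5]

```text
clock: 7.62
eef_pos: [425.6, 41.2, 133.9]
tcp_rot: [-3.141, 0.0, 1.599]
contact_force: [0.4, 0.1, -1.0]
opening: 0.133
```

>>> servo_tool:
  rows:
    - [[0, 0, -0.1], 0, 0.5]
    - [[0, 0, -0.1], 0, 0.5]
    - [[0, 0, -0.1], 0, 0.5]
    - [[0, 0, 0], 0, 0.5]

```text
clock: 7.95
eef_pos: [427.2, 41.3, 133.0]
tcp_rot: [3.139, 0.0, 1.599]
contact_force: [-3.0, -1.7, 25.0]
opening: 0.126
```

>>> servo_tool:
  rows:
    - [[0, 0, 0.1], 0, 0.5]
    - [[0, 0, 0], 0, 0.5]
    - [[0, 0, 0], 0, 0.5]
  squeeze: 20

```text
clock: 8.2
eef_pos: [426.5, 41.3, 133.2]
tcp_rot: [3.14, 0.0, 1.599]
contact_force: [-1.2, -1.7, 11.8]
opening: 0.133
```

Run:
```python
from h import *
s=r.sense(); print(s["eef_pos"],s["contact_force"],s["opening"])
a=grab("scene");save(a,"s8.png",(265,170,325,240),8)
```

```text
[426.54074988  41.25170935 133.24031574] [-1.21453287 -1.74578251 11.83975582] 0.13291135313683894
```

View pics/s8.png

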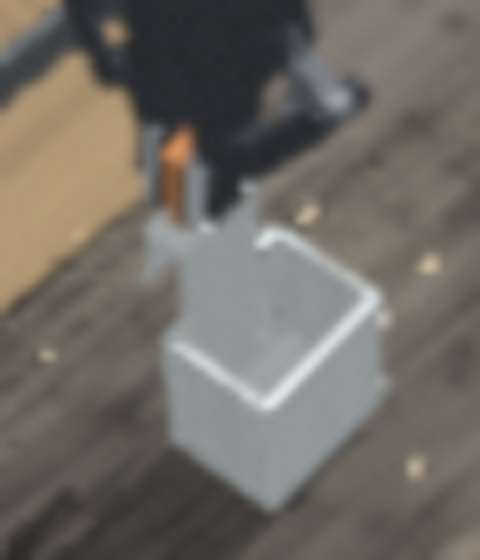

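>>> servo_tool:
  rows:
    - [[0, 0, -0.1], 0, 0.5]
    - [[0, 0, 0], 0, 0.5]
    - [[0, 0, -0.1], 0, 0.5]
    - [[0, 0, 0], 0, 0.5]

```text
clock: 8.58
eef_pos: [427.9, 41.3, 132.8]
tcp_rot: [3.138, 0.0, 1.599]
contact_force: [-3.9, -1.0, 34.6]
opening: 0.133
```

>>> servo_tool:
  rows:
    - [[0, 0, 0.1], 0, 1.4]
    - [[0, 0, 0], 0, 1.8]
    - [[0, 0, 0], 0, 2.2]
    - [[0, 0, 0], 0, 2.6]
    - [[0, 0, 0], 0, 2.6]

```text
clock: 9.0
eef_pos: [425.6, 41.3, 131.0]
tcp_rot: [-3.141, 0.0, 1.599]
contact_force: [-0.2, -0.2, -0.5]
opening: 0.306
```

Run:
```python
from h import *
s=r.sense(); print(s["eef_pos"],s["contact_force"],s["opening"])
a=grab("scene");save(a,"s9.png",(265,170,325,240),8)
```

```text
[425.57411415  41.26449607 131.04649938] [-0.24443911 -0.18714491 -0.49971171] 0.3060505823851364
```

View pics/s9.png

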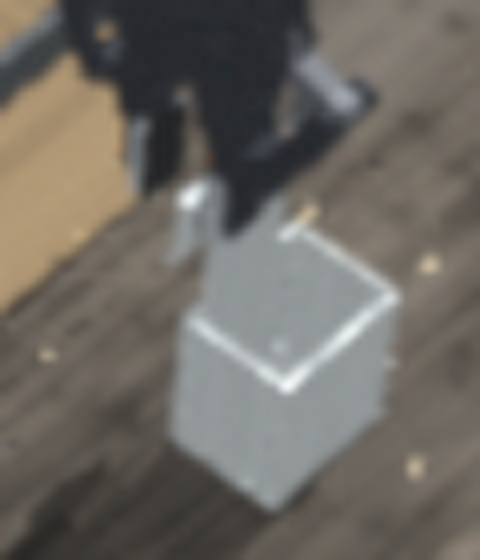

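The cup now stands level (front edge (288,390)→(270,508) is vertical), but it settled toward −y, so the tab is hidden behind the finger. I'll raise the tool and measure again.

>>> servo_tool:
  rows:
    - [[0, 0, 0], 0, 3.5]
    - [[0, 0, 0.5], 0, 4.5]
    - [[0, 0, 2], 0, 4.5]
    - [[0, 0, 2.5], 0, 4.5]
    - [[0, 0, 1], 0, 4.5]

```text
clock: 9.47
eef_pos: [426.8, 41.3, 193.8]
tcp_rot: [3.139, -0.0, 1.599]
contact_force: [0.6, 0.3, -0.3]
opening: 0.527
```

Run:
```python
from h import *
s=r.sense(); print(s["eef_pos"],s["contact_force"],s["opening"])
d=grab("scene");save(d,"s10.png",(255,130,335,240),6)
W=pts(d); m=(W[...,0]>330)&(W[...,0]<470)&(W[...,1]>-60)&(W[...,1]<110)
for lo,hi in((64,76),(20,62),(104,116),):
    C=W[m&(W[...,2]>lo)&(W[...,2]<hi)]; print(lo,len(C),cv2.minAreaRect(C[:,:2].astype(np.float32)),np.percentile(C,[2,98],axis=0).round(0).tolist())
hsv=cv2.cvtColor(d["frame"],cv2.COLOR_RGB2HSV).astype(int)
Q=W[m&(hsv[...,0]>4)&(hsv[...,0]<16)&(hsv[...,1]>120)&(W[...,2]>110)]; print("tab",len(Q),np.percentile(Q,[2,50,98],axis=0).round(1).tolist())
Q=Q[Q[:,2]>147];print(len(Q),cv2.minAreaRect(Q[:,:2].astype(np.float32)))
```

```text
[426.83485642  41.34604897 193.80840901] [ 0.63546457  0.29357056 -0.25520096] 0.5267334608589085
64 118 ((394.20623779296875, 17.438823699951172), (52.05428695678711, 68.6977767944336), 1.0477885007858276) [[369.0, -14.0, 64.0], [419.0, 52.0, 74.0]]
20 379 ((394.2833251953125, 19.21927833557129), (52.837913513183594, 67.9646987915039), 0.3495109975337982) [[369.0, -14.0, 21.0], [419.0, 52.0, 61.0]]
104 56 ((422.56982421875, 19.828927993774414), (41.44825744628906, 19.85945701599121), 80.20577239990234) [[415.0, 2.0, 105.0], [434.0, 39.0, 115.0]]
tab 40 [[418.4, 13.9, 122.8], [421.3, 27.7, 138.2], [428.7, 32.0, 153.7]]
9 ((424.3442687988281, 29.073596954345703), (4.608893394470215, 13.13040542602539), 62.02794647216797)
```

View pics/s10.png

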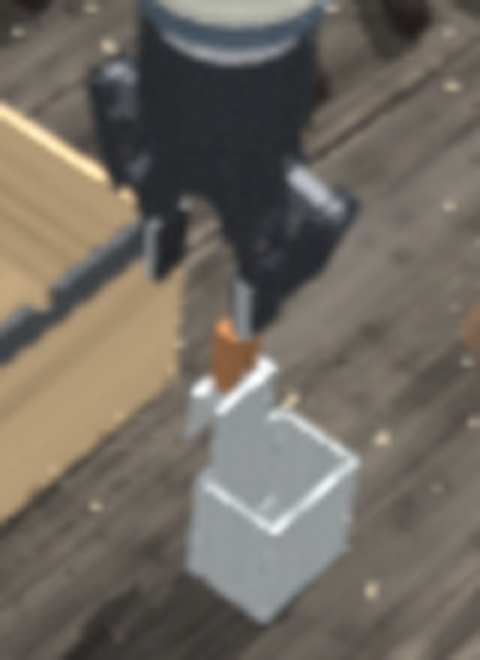

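The cup is upright at scene (394,19), so the tab is near (426.5,20). I'm regrasping there with a stronger grip.

>>> servo_tool:
  rows:
    - [[0.1, -1, 0], 0, 4.5]
    - [[0, -1.1, 0], 0, 4.5]
    - [[0, 0, 0], 0, 4.5]
    - [[0, 0, -1], 0, 4.5]
    - [[0, 0, -2], 0, 4.5]

```text
clock: 9.93
eef_pos: [427.8, 20.1, 161.3]
tcp_rot: [3.139, -0.0, 1.598]
contact_force: [0.4, -0.0, -0.9]
opening: 0.526
```

>>> servo_tool:
  rows:
    - [[0, 0, -2], 0, 4.5]
    - [[0, 0, -1], 0, 4.5]
    - [[0, 0, -0.3], 0, 4.5]
    - [[0, 0, 0], 0, 4.5]
    - [[0, 0, 0], 0, 4.5]

```text
clock: 10.35
eef_pos: [426.6, 20.3, 127.9]
tcp_rot: [-3.141, -0.0, 1.599]
contact_force: [-0.2, -0.6, 0.4]
opening: 0.53
```

Run:
```python
from h import *
s=r.sense(); print(s["eef_pos"],s["contact_force"],s["opening"])
d=grab("scene");save(d,"s11.png",(255,150,335,240),6)
```

```text
[426.63667442  20.3191579  127.94257347] [-0.22909268 -0.57380735  0.41807402] 0.5298423396848841
```

View pics/s11.png

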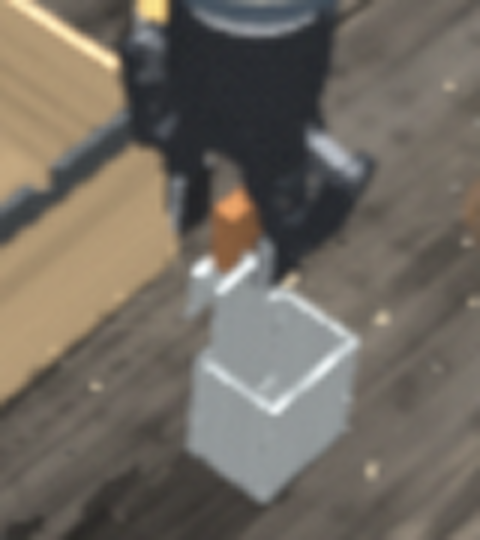

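The tab at (235,235) sits between the fingers at (180,205) and (270,260). Closing at 110 N.

>>> servo_tool:
  rows:
    - [[0, 0, 0], 0, 2.5]
    - [[0, 0, 0], 0, 1.5]
    - [[0, 0, 0], 0, 1]
    - [[0, 0, 0], 0, 0.6]
    - [[0, 0, 0], 0, 0.3]
  squeeze: 110

```text
clock: 10.82
eef_pos: [427.6, 20.3, 129.0]
tcp_rot: [3.14, -0.0, 1.599]
contact_force: [-0.2, -0.7, 6.6]
opening: 0.123
```

>>> servo_tool:
  rows:
    - [[0, 0, 0], 0, 0.3]
    - [[0, 0, 0], 0, 0.3]
    - [[0, 0, 0.2], 0, 0.3]
    - [[0, 0, 0.4], 0, 0.3]
    - [[0, 0, 0.8], 0, 0.3]

```text
clock: 11.23
eef_pos: [426.0, 20.2, 142.1]
tcp_rot: [-3.14, 0.0, 1.599]
contact_force: [-0.8, -0.4, -1.5]
opening: 0.122
```

>>> servo_tool:
  rows:
    - [[0, 0, 1.3], 0, 0.3]
    - [[0, 0, 1.8], 0, 0.3]
    - [[0, 0, 2.2], 0, 0.3]
    - [[0, 0, 2.2], 0, 0.3]
    - [[0, 0, 1.6], 0, 0.3]

```text
clock: 11.65
eef_pos: [427.0, 20.2, 235.6]
tcp_rot: [3.14, -0.0, 1.599]
contact_force: [0.1, 0.7, -1.4]
opening: 0.118
```

>>> servo_tool:
  rows:
    - [[0, 0, 0.8], 0, 0.3]
    - [[0.3, 0, 0.3], 0, 0.3]
    - [[0.8, 0.1, 0], 0, 0.3]
    - [[1.3, 0.2, 0], 0, 0.3]
    - [[1.6, 0.4, 0], 0, 0.3]

```text
clock: 12.07
eef_pos: [467.2, 27.2, 243.3]
tcp_rot: [-3.14, 0.0, 1.599]
contact_force: [0.1, 0.6, -1.9]
opening: 0.122
```

>>> servo_tool:
  rows:
    - [[1.6, 0.5, 0], 0, 0.3]
    - [[1.3, 0.4, 0], 0, 0.3]
    - [[0.8, 0.3, 0], 0, 0.3]
    - [[0.4, 0.1, 0], 0, 0.3]
    - [[0, 0, 0], 0, 0.3]

```text
clock: 12.48
eef_pos: [508.3, 40.5, 243.3]
tcp_rot: [-3.14, 0.0, 1.599]
contact_force: [-0.7, 0.3, -2.1]
opening: 0.123
```

Run:
```python
from h import *
s=r.sense(); print(s["eef_pos"],s["tcp_rot"],s["contact_force"],s["opening"]);t=s["eef_pos"]
d=grab("scene");save(d,"s12.png",(240,110,310,210),6)
W=pts(d); m=(W[...,0]>t[0]-85)&(W[...,0]<t[0]+25)&(W[...,1]>t[1]-60)&(W[...,1]<t[1]+60)
z=t[2]-128
for lo,hi in((64,76),(20,62),(104,116)):
    C=W[m&(W[...,2]>lo+z)&(W[...,2]<hi+z)]; print(lo,len(C),cv2.minAreaRect(C[:,:2].astype(np.float32)),np.percentile(C,[2,98],axis=0).round(0).tolist())
```

```text
[508.34341757  40.47442073 243.28110975] [-3.14015856e+00  5.09991013e-05  1.59911502e+00] [-0.66561091  0.25189314 -2.05753166] 0.12279924143505537
64 118 ((485.39739990234375, 39.23744583129883), (69.4517593383789, 64.99130249023438), 1.8044230937957764) [[451.0, 7.0, 180.0], [502.0, 71.0, 191.0]]
20 480 ((481.7039794921875, 51.15906524658203), (66.31547546386719, 93.85597229003906), 2.669529438018799) [[450.0, 6.0, 136.0], [508.0, 87.0, 176.0]]
104 48 ((500.894287109375, 41.84856033325195), (40.28834533691406, 18.148387908935547), 66.78070831298828) [[496.0, 22.0, 220.0], [514.0, 59.0, 229.0]]
```

View pics/s12.png

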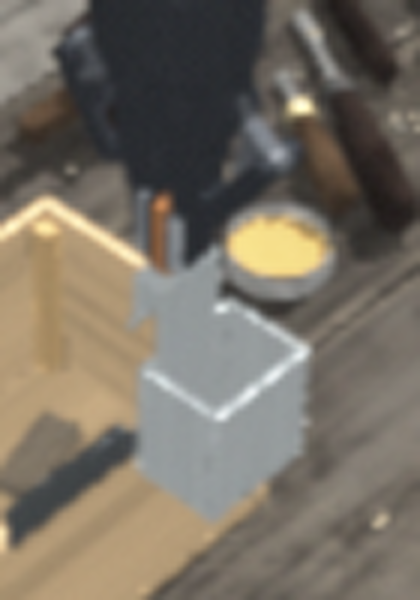

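The cup now hangs upright, with box and hook centres in y agreeing to about 1.5 mm. It needs +3 mm in x to straddle the rail, after which I'll lower it in small steps.

>>> servo_tool:
  rows:
    - [[0.3, 0, -0.5], 0, 0.3]
    - [[0, 0, -1.2], 0, 0.3]
    - [[0, 0, -1.2], 0, 0.3]
    - [[0, 0, -0.7], 0, 0.3]
    - [[0, 0, 0], 0, 0.3]

```text
clock: 12.95
eef_pos: [509.3, 40.0, 206.7]
tcp_rot: [-3.139, 0.0, 1.599]
contact_force: [-0.5, 0.2, -0.7]
opening: 0.122
```

Run:
```python
from h import *
s=r.sense(); print(s["eef_pos"],s["tcp_rot"],s["contact_force"],s["opening"]);t=s["eef_pos"]
d=grab("scene");save(d,"s13.png",(230,110,310,210),6)
W=pts(d); m=(W[...,0]>t[0]-85)&(W[...,0]<t[0]+25)&(W[...,1]>t[1]-60)&(W[...,1]<t[1]+60)
z=t[2]-128
for lo,hi in((64,76),(104,116)):
    C=W[m&(W[...,2]>lo+z)&(W[...,2]<hi+z)]; print(lo,len(C),cv2.minAreaRect(C[:,:2].astype(np.float32)),np.percentile(C,[2,98],axis=0).round(0).tolist())
mr=(W[...,2]>132)&(W[...,2]<150)&(W[...,0]>490)&(W[...,0]<525)&(W[...,1]>68)&(W[...,1]<170)
P=W[mr]; p=np.polyfit(P[:,1],P[:,0],1); print("rail",p,np.polyval(p,40),len(P))
```

```text
[509.34620274  39.98828212 206.6725226 ] [-3.13867773e+00  1.93015051e-04  1.59863433e+00] [-0.52759527  0.17351512 -0.70102277] 0.12171662135005357
64 121 ((485.0570373535156, 38.60808563232422), (68.88834381103516, 86.67362976074219), 1.4711356163024902) [[451.0, 6.0, 143.0], [511.0, 71.0, 154.0]]
104 47 ((500.6875915527344, 42.53383255004883), (43.45870590209961, 18.906152725219727), 66.22544860839844) [[497.0, 19.0, 183.0], [516.0, 59.0, 194.0]]
rail [5.50260503e-02 5.00083582e+02] 502.28462407937593 93
```

View pics/s13.png

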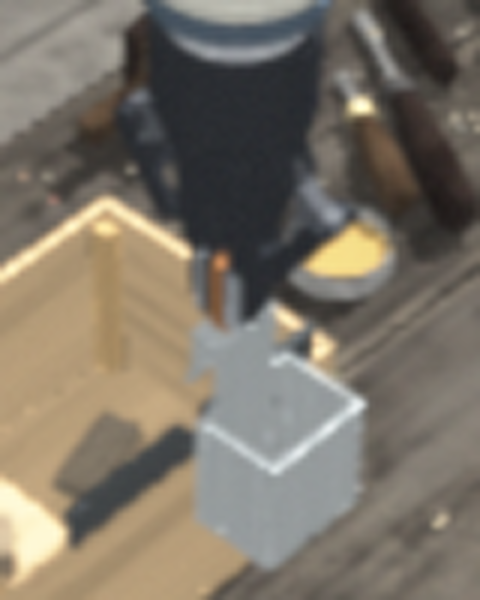

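>>> servo_tool:
  rows:
    - [[0.2, 0, 0], 0, 0.3]
    - [[0, 0, -0.4], 0, 0.3]
    - [[0, 0, -0.5], 0, 0.3]
    - [[0, 0, -0.3], 0, 0.3]
    - [[0, 0, 0], 0, 0.3]

```text
clock: 13.42
eef_pos: [512.4, 40.2, 195.6]
tcp_rot: [-3.141, 0.0, 1.599]
contact_force: [-0.0, -1.2, -1.1]
opening: 0.123
```

>>> servo_tool:
  rows:
    - [[0, 0, -0.3], 0, 0.3]
    - [[0, 0, -0.3], 0, 0.3]
    - [[0, 0, 0], 0, 0.3]

```text
clock: 13.67
eef_pos: [512.5, 40.2, 189.7]
tcp_rot: [-3.141, 0.0, 1.599]
contact_force: [-0.8, -0.4, -1.0]
opening: 0.122
```

Run:
```python
from h import *
s=r.sense(); print(s["eef_pos"],s["tcp_rot"],s["contact_force"],s["opening"]);t=s["eef_pos"]
d=grab("scene");save(d,"s14.png",(230,110,310,210),6)
```

```text
[512.48973174  40.23104387 189.71314632] [-3.14088952e+00  3.51265091e-05  1.59877176e+00] [-0.79958524 -0.36828459 -1.01973802] 0.12234226440476816
```

View pics/s14.png

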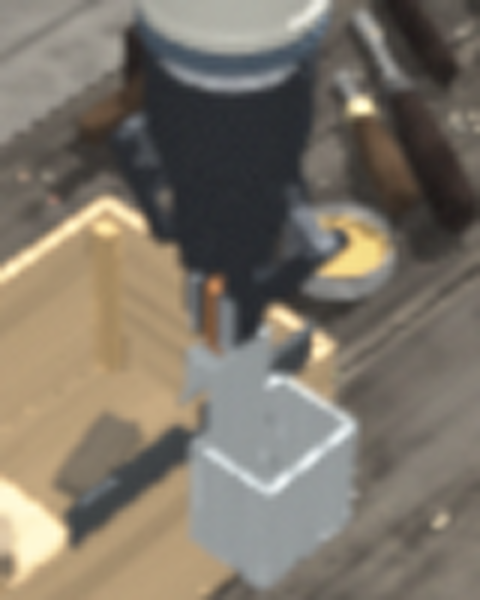

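>>> servo_tool:
  rows:
    - [[-0.05, 0, -0.3], 0, 0.3]
    - [[0, 0, -0.3], 0, 0.3]
    - [[0, 0, 0], 0, 0.3]

```text
clock: 13.97
eef_pos: [511.9, 40.2, 183.7]
tcp_rot: [-3.141, 0.0, 1.599]
contact_force: [-0.3, 0.0, -1.0]
opening: 0.124
```

>>> servo_tool:
  rows:
    - [[0, 0, -0.3], 0, 0.3]
    - [[0, 0, -0.2], 0, 0.3]
    - [[0, 0, 0], 0, 0.3]

```text
clock: 14.22
eef_pos: [512.0, 40.2, 178.8]
tcp_rot: [-3.141, 0.0, 1.599]
contact_force: [0.0, 0.1, -1.4]
opening: 0.125
```

>>> servo_tool:
  rows:
    - [[0, 0, -0.2], 0, 0.3]
    - [[0, 0, -0.1], 0, 0.3]
    - [[0, 0, 0], 0, 0.3]

```text
clock: 14.47
eef_pos: [512.1, 40.2, 176.0]
tcp_rot: [-3.141, 0.0, 1.599]
contact_force: [0.1, 0.4, -1.8]
opening: 0.118
```

>>> servo_tool:
  rows:
    - [[0, 0, -0.2], 0, 0.3]
    - [[0, 0, -0.1], 0, 0.3]
    - [[0, 0, 0], 0, 0.3]

```text
clock: 14.72
eef_pos: [512.1, 40.2, 173.0]
tcp_rot: [-3.141, 0.0, 1.599]
contact_force: [-0.3, -0.9, -1.5]
opening: 0.12
```

>>> servo_tool:
  rows:
    - [[0, 0, -0.1], 0, 0.3]
    - [[0, 0, -0.1], 0, 0.3]
    - [[0, 0, 0], 0, 0.3]

```text
clock: 14.97
eef_pos: [512.2, 40.2, 171.1]
tcp_rot: [-3.141, 0.0, 1.599]
contact_force: [-0.4, -0.1, -1.8]
opening: 0.119
```

>>> servo_tool:
  rows:
    - [[0, 0, -0.1], 0, 0.3]
    - [[0, 0, 0], 0, 0.3]

```text
clock: 15.13
eef_pos: [512.4, 40.3, 170.7]
tcp_rot: [3.141, 0.0, 1.599]
contact_force: [-2.8, -0.7, 4.7]
opening: 0.127
```

Run:
```python
from h import *
s=r.sense(); print(s["eef_pos"],s["contact_force"],s["wrist_torque"])
d=grab("scene");save(d,"s15.png",(240,130,310,210),7)
```

```text
[512.35394737  40.26461417 170.71861498] [-2.82352906 -0.72284696  4.69055513] [ 0.02394253  0.45378242 -0.03915444]
```

View pics/s15.png

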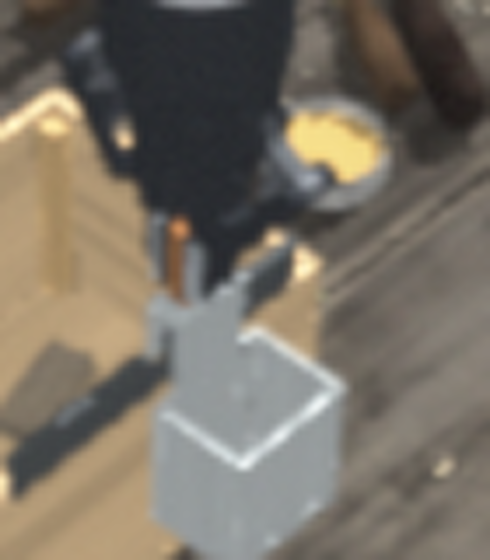

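The pin touched the rail top at TCP z=170.7, as predicted for a net load of about 6 N. The tongue is inside the bin at s15 (157,330) and the strap is outside. Next I'll slide gently toward +y.

>>> servo_tool:
  rows:
    - [[0, 0.1, 0], 0, 0.3]
    - [[0, 0.2, 0], 0, 0.3]
    - [[0, 0.2, 0], 0, 0.3]
    - [[-0.01, 0.2, 0], 0, 0.3]
    - [[0, 0, 0], 0, 0.3]

```text
clock: 15.6
eef_pos: [512.8, 47.7, 170.7]
tcp_rot: [3.14, -0.0, 1.599]
contact_force: [1.1, -0.3, 6.0]
opening: 0.122
```

>>> servo_tool:
  rows:
    - [[-0.01, 0.2, 0], 0, 0.3]
    - [[0, 0.2, 0], 0, 0.3]
    - [[-0.01, 0.2, 0], 0, 0.3]
    - [[0, 0.1, 0], 0, 0.3]
    - [[0, 0, 0], 0, 0.3]

```text
clock: 16.02
eef_pos: [512.6, 54.5, 170.7]
tcp_rot: [3.14, 0.0, 1.599]
contact_force: [-0.5, -1.8, 5.7]
opening: 0.123
```

>>> servo_tool:
  rows:
    - [[0, 0.1, 0], 0, 0.3]
    - [[0, 0.1, 0], 0, 0.3]
    - [[-0.01, 0.1, 0], 0, 0.3]
    - [[0, 0.1, 0], 0, 0.3]
    - [[0, 0.1, 0], 0, 0.3]

```text
clock: 16.43
eef_pos: [512.1, 59.6, 170.3]
tcp_rot: [3.141, -0.0, 1.599]
contact_force: [-1.0, 0.2, 1.1]
opening: 0.12
```

>>> servo_tool:
  rows:
    - [[-0.01, 0.1, 0], 0, 0.3]
    - [[0, 0, 0], 0, 0.3]

```text
clock: 16.6
eef_pos: [511.3, 60.7, 169.8]
tcp_rot: [-3.141, -0.001, 1.599]
contact_force: [-0.1, 0.5, -1.3]
opening: 0.126
```

>>> servo_tool:
  rows:
    - [[0, 0.1, 0], 0, 0.3]
    - [[0, 0, 0], 0, 0.3]

```text
clock: 16.77
eef_pos: [511.4, 61.5, 169.9]
tcp_rot: [-3.141, -0.0, 1.599]
contact_force: [0.1, 0.2, -1.3]
opening: 0.123
```

The support force vanished at y≈60, so the notch edge has been passed. Next I'll probe down near the notch centre.

>>> servo_tool:
  rows:
    - [[0, 0.1, 0], 0, 0.3]
    - [[0, 0.1, 0], 0, 0.3]
    - [[0, 0, -0.1], 0, 0.3]
    - [[0, 0, -0.1], 0, 0.3]
    - [[0, 0, 0], 0, 0.3]

```text
clock: 17.18
eef_pos: [511.6, 63.2, 168.0]
tcp_rot: [-3.141, 0.0, 1.599]
contact_force: [-0.2, 0.5, -2.6]
opening: 0.119
```

>>> servo_tool:
  rows:
    - [[0, 0.05, -0.1], 0, 0.3]
    - [[0, 0, -0.1], 0, 0.3]
    - [[0, 0, 0], 0, 0.3]

```text
clock: 17.43
eef_pos: [511.6, 63.7, 166.1]
tcp_rot: [-3.141, 0.0, 1.599]
contact_force: [-0.1, 0.9, -1.5]
opening: 0.126
```

>>> servo_tool:
  rows:
    - [[0, 0, -0.1], 0, 0.3]
    - [[0, 0, -0.1], 0, 0.3]
    - [[0, 0, 0], 0, 0.3]

```text
clock: 17.68
eef_pos: [511.7, 63.7, 164.1]
tcp_rot: [-3.141, 0.0, 1.599]
contact_force: [-0.1, -0.5, -0.4]
opening: 0.123
```

Dropping in freely. I'll continue to the seat at about 160.5.

>>> servo_tool:
  rows:
    - [[0, 0, -0.1], 0, 0.3]
    - [[0, 0, -0.1], 0, 0.3]
    - [[0, 0, 0], 0, 0.3]

```text
clock: 17.93
eef_pos: [511.7, 63.7, 162.1]
tcp_rot: [-3.141, 0.0, 1.599]
contact_force: [-0.0, -0.0, -1.3]
opening: 0.119
```

>>> servo_tool:
  rows:
    - [[0, 0, -0.1], 0, 0.3]
    - [[0, 0, 0], 0, 0.3]

```text
clock: 18.1
eef_pos: [511.7, 63.7, 161.1]
tcp_rot: [-3.141, 0.0, 1.599]
contact_force: [0.1, 0.2, -2.1]
opening: 0.12
```

>>> servo_tool:
  rows:
    - [[0, 0, -0.05], 0, 0.3]
    - [[0, 0, 0], 0, 0.3]

```text
clock: 18.27
eef_pos: [511.8, 63.8, 161.1]
tcp_rot: [3.142, 0.0, 1.599]
contact_force: [-0.9, 0.1, 2.5]
opening: 0.126
```

The bridge touched at z=161.1, a full 10 mm drop. Releasing now.

>>> servo_tool:
  rows:
    - [[0, 0, 0], 0, 1.1]
    - [[0, 0, 0], 0, 1.3]
    - [[0, 0, 0], 0, 1.8]
    - [[0, 0, 0], 0, 2.5]
    - [[0, 0, 0], 0, 3.5]
  squeeze: 20

```text
clock: 18.68
eef_pos: [511.8, 63.7, 160.8]
tcp_rot: [3.142, -0.0, 1.599]
contact_force: [0.2, -0.2, -0.4]
opening: 0.402
```

Run:
```python
from h import *
s=r.sense(); print(s["eef_pos"],s["contact_force"],s["opening"])
d=grab("scene");save(d,"s16.png",(230,130,310,220),7)
```

```text
[511.83027469  63.73674056 160.77053792] [ 0.18920782 -0.16086423 -0.4431255 ] 0.4022981649637325
```

View pics/s16.png

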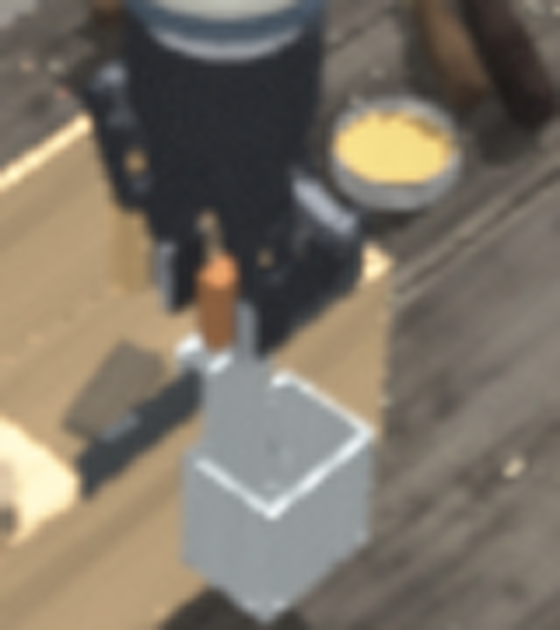

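The cup hangs with its tab free between the open fingers: tab at (217,300), fingers at (170,275) and (248,330). I'll retreat upward, then clear away.

>>> servo_tool:
  rows:
    - [[0, 0, 0], 0, 4.5]
    - [[0, 0, 0.5], 0, 4.5]
    - [[0, 0, 1.2], 0, 4.5]
    - [[0, 0, 2], 0, 4.5]
    - [[0, 0, 2.5], 0, 4.5]

```text
clock: 19.15
eef_pos: [510.8, 63.6, 222.6]
tcp_rot: [-3.139, 0.0, 1.599]
contact_force: [0.2, -0.1, 1.3]
opening: 0.524
```

>>> servo_tool:
  rows:
    - [[0, 0, 2.5], 0, 4.5]
    - [[-1, -2, 1], 0, 4.5]
    - [[-1, -3, 0], 0, 4.5]
    - [[-1, -3.5, 0], 0, 4.5]
    - [[-1, -3.5, 0], 0, 4.5]

```text
clock: 19.57
eef_pos: [471.4, -57.1, 258.6]
tcp_rot: [3.14, 0.0, 1.6]
contact_force: [0.6, 0.1, 0.8]
opening: 0.525
```

>>> servo_tool:
  rows:
    - [[-1, -3.5, 0], 0, 4.5]
    - [[-1, -3.5, 0], 0, 4.5]
    - [[0, -2, 0], 0, 4.5]
    - [[0, 0, 0], 0, 4.5]
    - [[0, 0, 0], 0, 4.5]

```text
clock: 19.98
eef_pos: [451.7, -147.1, 258.2]
tcp_rot: [3.141, -0.0, 1.596]
contact_force: [0.9, -0.4, -0.6]
opening: 0.529
```

Run:
```python
from h import *
s=r.sense(); print(s["clock"],s["eef_pos"],s["contact_force"])
d=grab("scene");save(d,"s17.png",(185,110,345,240),5)
W=pts(d); m=(W[...,0]>425)&(W[...,0]<560)&(W[...,1]>10)&(W[...,1]<120)
for lo,hi in((94,110),(40,90),(143,150),(174,185)):
    C=W[m&(W[...,2]>lo)&(W[...,2]<hi)]; print(lo,len(C),np.percentile(C,[2,50,98],axis=0).round(0).tolist())
t=grab("top");save(t,"t17.png",None,1.5)
```

```text
19.9833 [ 451.66202479 -147.1083027   258.15880149] [ 0.9490798  -0.43919493 -0.60753741]
94 190 [[455.0, 15.0, 94.0], [501.0, 64.0, 100.0], [510.0, 114.0, 110.0]]
40 527 [[455.0, 30.0, 41.0], [485.0, 73.0, 67.0], [508.0, 117.0, 90.0]]
143 29 [[500.0, 34.0, 143.0], [506.0, 72.0, 144.0], [518.0, 93.0, 149.0]]
174 36 [[503.0, 50.0, 175.0], [508.0, 66.0, 181.0], [516.0, 76.0, 185.0]]
```

View pics/s17.png

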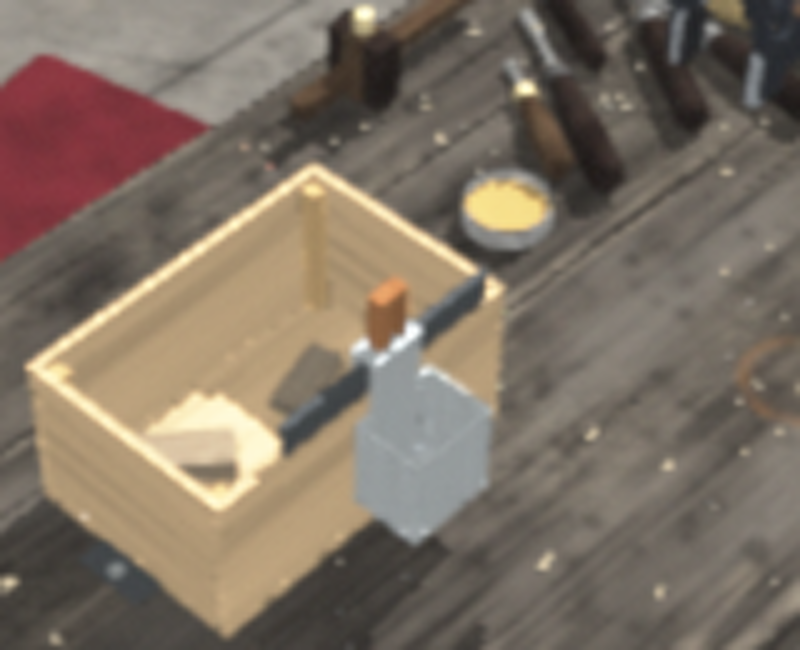

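View pics/t17.png

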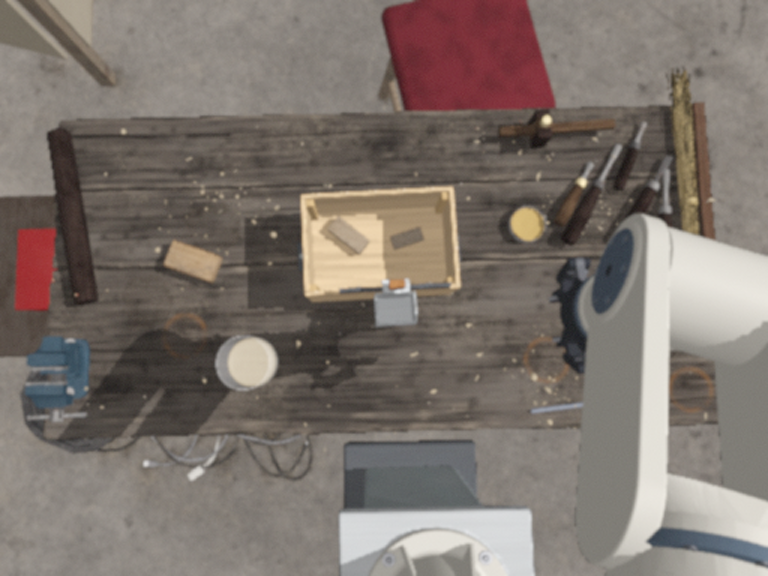

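The cup hangs outside the front wall (s17 (420,440)), with its bridge top at z≈144 and tab top at ≈184, the values expected when it is home in the notch. The glass, tin and block are at the same pixels as at the start.

Run:
```python
from h import *
print(r.sense()["qvel"].round(3)); print(r.sign_off())
```

```text
[ 0.018  0.     0.002 -0.001 -0.003 -0.004]
the job is handed in; nothing more can be done
None
```

The cup is hanging by its hook over the front rail, outside the bin, with the pin home in the notch. I handed the job in at about 20 s of the 70 s allowed.

- **Regrip:** On the first carry, at a 50 N grip, the cup swung about 0.16 rad in the fingers. I set it down on clear bench to level it, which pressed it on the bench with up to about 35 N. I then regripped at 110 N and moved more slowly.
- **Finding the notch:** The pin landed on the rail at y≈40 with about 6 N. I slid it in +y until the support disappeared at y≈60, then lowered it at y≈63.7. It dropped the full 10 mm, from 170.7 to 161.1 mm at the tool, until the bridge rested on the rail. I then opened the fingers and backed away.
- **Last checks:** The bridge top measured about 144 mm and the tab top about 184 mm, both matching the fully seated position, and the cup hangs by itself. The glass, tin and sanding block look unmoved, and the gripper is clear of everything.
- **Disagreement:** The two cameras differed by about 3 mm in x. I corrected for this by measuring the gripper and the held cup in the camera views.

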